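Lint brush inspection on the crate shelf

ROBOT

A 7-joint arm with a two-finger parallel gripper is mounted at the origin on the work surface. World frame = base frame: x ahead of the robot, y to its left, z up, the work surface at z = 0. Lengths are in m, angles in rad, forces in N, time in s.
With the tool pointing down it reaches from about 0.4 to 0.85 m from the base axis. Payload 4.5 kg.
Tool frame: the origin (TCP) lies midway between the tips of the shut fingers; the grasp point (between the pads) lies 19 mm behind it; z points along the fingers, y is the direction in which the jaws open and shut (so a half turn about z gives the same grasp; the last joint's range is limited). The gripper opens to 85 mm and grips with 20 to 120 N. Pads are 22 mm wide; open, the fingers measure 114 mm over their backs; the gripper's body (76 mm by 85 mm) begins 54 mm behind the grasp point. The pads swing forward as they close: fully open they stand 13 mm farther back than shut.
Start: joints at [1.256, 0.689, -0.195, 1.565, 0.157, 0.902, -0.215], TCP at [0.214, -0.587, 0.231] pointing down, gripper open.
Joint ranges: [-3.01, 3.01], [-0.46, 2.08], [-1.47, 1.51], [0.13, 2.56], [-1, 4.14], [0.04, 2.09], [-2.66, 2.66]. Speed limits (rad/s): [2.57, 2.57, 3.14, 3.14, 3.14, 3.14, 3.14].

INTERFACE

Orientations are given as a unit quaternion [w, x, y, z].
In Python, from rig import monitor, eyes, ticket, recognise, spot_point gives the robot as it stands. The module is installed in compiled form; this text tells all that it offers.
- The arm moves only by the tool drive_tool, never from a script. Its argument "moves" is a list of rows, each a list of 3 entries, a list of its own where there are three numbers: the opening, from -1 (shut) to 1 (fully open), then the shift along the tool's x, y, z in cm, then the turn, a rotation vector about the tool's x, y, z in degrees. A call has 1 to 5 rows; each row is the pose to reach, as a shift and turn from the pose commanded when the call began, along the tool's axes at that moment; what a row does not reach only later rows make up. A row lasts 1/10 s, in which the tool goes at most 50 mm and 8.59 degrees, less where a joint would pass 70% of its speed; a pose out of reach is approached as far as the arm can. A call with a gripper value outside its range is refused whole. The fingers move at their own pace and stop on an object; "squeeze" is the grip in N (left out, the last holds). Time passes only in rows, so rows that repeat a pose let the fingers close. It gives the time, the measured TCP pose, the force and the opening at its end, in the units of the state.
- monitor.state(): the state, without advancing time (a new reading comes with each control period).
- eyes.snapshot(name): name is "side" or "top"; returns (picture, depth): 400x640x3 uint8, red, green, blue; 400x640 float32, m along the optical axis (not along the pixel's ray), 0 where there is no reading.
- eyes.calibration(name): a dict with "fx", "fy", "cx", "cy" (pixels), "world_from_camera" (4x4, takes a point from camera to world coordinates). Camera axes: x right, y down, z forward; pixel columns grow to the right and rows downward; lengths in m; the calibration is good to about 2 mm. A picture is of the moment at which its call begins. calibration takes no time and is no camera call.
- ticket.close_job(): hands the job in, once; it reports no verdict.
Trained networks look in the newest picture that a camera, given by its name, has taken for a name from the list of things; names that differ only in an ending like _2 or _b are one class to them, and where a whole thing is asked for, a point or a joint stands for the part that bears it (a point fixed in the world has none). Each returns a list of dicts, best first, with "score" (0 to 1); they miss things now and then, are a little off and sometimes report something else, mostly with a low value. They report only what shows in the picture. A call takes as long as a camera call. They do not tell look-alikes from the thing itself.
- recognise(camera, thing): "position" ([x, y, z] in m, in world coordinates, good to about 4 mm: the middle of the surface that is visible of it).
- spot_point(camera, thing): "position" ([x, y, z] in m, in world coordinates, good to about 4 mm: a listed point, or the origin of a listed thing).
The state is a dict: "time_s": time; "joint_pos": joint angles; "joint_velocities": joint speeds; "joint_efforts": joint torques, N m; "tcp_pos": TCP position; "tool_rot": TCP orientation; "ft_force": force on the tool from outside, world axes, zero at the start; "wrist_torque": the same for the moment, N m; "grip_width": finger opening in m.
Only numpy, scipy, OpenCV 4.12 (cv2) and the standard library are available. Lean on these libraries where they do the work, as an engineer would, in place of code of your own. Each camera call takes 0.05 s, during which the arm holds its last target. There are 200 camera calls.

TASK

Check the lint brush's steel edge, then show it to the inspection camera: first lay the straightedge on the crate shelf with its long side flush along the brush's front steel edge, roughly centred, without shoving the brush away, and let go of it. Leaving the straightedge lying on the shelf, pick the brush up by its handle and hold it in the air with the middle of its steel edge 10 cm straight in front of the lens, top side up, the brush pointing right along the lens's line of sight (tipped nose-up, as the camera looks slightly down) and the steel edge level. Finish while still holding it there, steady, and leave the cup, bottle, stopper, soap and loose peg undisturbed.

Things in the scene. Friction and masses are not known exactly. Their poses are not given: they have to be found in the camera images.
- crates: stack of three shallow plastic crates (grey, lime, teal from the bottom) with a flat top that serves as shelf: 360 deep (x) by 640 wide (y), top face 165 above the work surface. Fixed. Origin under its middle, on the work surface
- brush_edge (a point): middle of the front face of the lint brush's steel edge, 5 above the brush's underside. The brush is loose, lies on the shelf, 110 to 230 g, 154 long overall. Its frame: x points forward out of the edge (away from the handle), y runs along the edge, z up. The steel head is a plate 90 wide (y), 30 deep (x), 10 thick, whose front face is flat and 10 high; the handle runs straight back from it. Balance point about 55 behind the edge
- brush_handle (a point): point on the wooden handle of the brush to grip, 75 behind the steel edge, 15 above the brush's underside. Handle 20 wide (y), from 4 to 26 above the underside, from 44 to 154 behind the edge. Same axes as the brush edge
- straightedge_grip (a point): centre of the upright wooden grip of the straightedge, 40 above its underside. Loose, about 150 g. A flat metal bar 180 long (x), 20 wide (y), 8 thick lying on the shelf, with a wooden rib on its middle, 70 long (x), 14 thick (y), from 8 to 56 above the underside. Both long sides are straight and equal, 10 from the centre line. x along the bar, z up
- lens (a point): centre of the front glass of the black inspection camera on a fixed slim stand behind the shelf, 360 above the work surface. The post (14 thick, 384 high, on a base 100 across) is 65 behind the lens; lens barrel 38 across, camera body 62 wide and 46 high. x points into the lens, opposite to its view: the camera looks along -x, towards the robot's side and 20 degrees (0.35 rad) down; y is level. When the brush is shown properly its axes are parallel to these
- brush: the lint brush itself; origin under the middle of its steel edge, axes as for the brush edge
- straightedge: the straightedge itself; origin under its middle, axes as for its grip
- peg_cup: white ceramic cup of wooden pegs, 72 across and about 100 high; origin under its middle; bystander, loose
- pump_bottle: pale blue closed pump bottle with white pump, 62 across, 151 high; origin under its middle; bystander, loose
- stopper: dark round silicone sink stopper with a knob, 60 across, 34 high; origin under its middle; bystander, loose
- soap: blue bar of soap, 85 x 45 x 28; origin under its middle; bystander, loose
- loose_peg: wooden clothes peg lying flat, 72 x 13 x 10; origin under its middle; bystander, loose
Things that resemble listed ones, but are neither listed nor needed, are in the scene too. Several things have the shape of the brush; the one meant has the colours described above.

How it is judged:
By the outcome, as a careful person would: the job done as asked, in the order asked, and still so for the second after the job is handed in, while the arm keeps its last pose, push and grip.
It also fails if it takes over 58 s, if anything falls off the work surface, if the arm or the gripper's body presses on something with over 40 N, if the wrist force passes 120 N, or if a joint passes its speed limit or range.

## Working session

There is one attempt and no reset: what is moved stays moved. The work goes in short steps, Python scripts to look and compute and a tool call to move; the robot and the scene stay as the last step left them, time stands still between calls to the robot, and variables do not carry over. Pictures are saved under pics/ and viewed, about 8 in all and at most 12, crops included, and the job is handed in when it is done.

Besides the shell and the picture viewer there is one more tool, called after ">>>" as name(argument=value, ...) on one line, values as JSON. drive_tool: Moves the arm, as the interface text tells. Its arguments: {"type":"object","properties":{"moves":{"type":"array","items":{"type":"array"}},"squeeze":{"type":"number"}},"required":["moves"]}

```bash
mkdir -p pics; cat > h.py <<'E'
import numpy as np, cv2
from rig import monitor, eyes, ticket, recognise, spot_point
from scipy.spatial.transform import Rotation as R
def snap(n,f):
    p,d=eyes.snapshot(n); cv2.imwrite(f'pics/{f}.png',p[...,::-1]); np.save(f'pics/{f}.npy',d); return p,d
def px(n,P):
    c=eyes.calibration(n); q=np.linalg.inv(c['world_from_camera'])@np.r_[P,1]
    return np.round([c['fx']*q[0]/q[2]+c['cx'],c['fy']*q[1]/q[2]+c['cy']],0)
def cloud(n,d):
    c=eyes.calibration(n); v,u=np.indices(d.shape)
    P=np.stack([(u-c['cx'])/c['fx']*d,(v-c['cy'])/c['fy']*d,d,np.ones_like(d)],-1)
    return (P@np.array(c['world_from_camera']).T)[...,:3]
def rot():
    q=np.array(monitor.state()['tool_rot']); return R.from_quat(q[[1,2,3,0]])
E
python3 - <<'E'
from h import *
np.set_printoptions(precision=4,suppress=True)
for n in('top','side'):
    snap(n,n+'0'); print(n,eyes.calibration(n))
    for t in ['brush_edge','brush_handle','straightedge_grip','straightedge','lens','crates','peg_cup','pump_bottle','stopper','soap','loose_peg']:
        for r in spot_point(n,t)[:4]: print(t,np.round(r['position'],3),round(r['score'],2),px(n,r['position']))
s=monitor.state(); print(s)
E
```

```text
top {'fx': 437.3737411415087, 'fy': 437.3737411415087, 'cx': 325.8099299137725, 'cy': 199.38693215662673, 'world_from_camera': array([[ 0.0216, -0.9909,  0.133 ,  0.2882],
       [-0.9996, -0.0194,  0.0181, -0.0215],
       [-0.0154, -0.1333, -0.991 ,  1.7492],
       [ 0.    ,  0.    ,  0.    ,  1.    ]])}
brush_edge [0.587 0.041 0.174] 0.79 [317. 175.]
brush_edge [0.595 0.042 0.163] 0.73 [317. 174.]
brush_edge [ 0.343 -0.357  0.006] 0.68 [418. 246.]
brush_edge [0.2   0.34  0.007] 0.58 [240. 279.]
brush_handle [0.261 0.387 0.015] 0.74 [229. 263.]
brush_handle [0.524 0.058 0.181] 0.58 [312. 192.]
brush_handle [ 0.274 -0.388  0.014] 0.58 [426. 264.]
straightedge_grip [0.523 0.228 0.202] 0.86 [264. 191.]
straightedge [0.526 0.23  0.168] 0.6 [265. 191.]
lens [ 0.8   -0.013  0.363] 0.55 [333. 102.]
peg_cup [0.692 0.304 0.164] 0.92 [247. 147.]
pump_bottle [ 0.702 -0.245  0.168] 0.68 [395. 147.]
stopper [ 0.546 -0.163  0.167] 0.59 [373. 188.]
soap [ 0.454 -0.256  0.164] 0.6 [398. 214.]
loose_peg [0.434 0.316 0.163] 0.47 [241. 216.]
side {'fx': 411.2391660447091, 'fy': 411.2391660447091, 'c
[... 906 characters left out ...]
.242  0.163] 0.79 [267. 160.]
stopper [ 0.545 -0.159  0.166] 0.48 [310. 178.]
soap [ 0.458 -0.261  0.161] 0.85 [342. 164.]
loose_peg [0.44  0.313 0.164] 0.71 [318. 308.]
{'time_s': 1.2, 'joint_pos': array([ 1.2558,  0.6891, -0.1946,  1.5653,  0.1573,  0.9025, -0.2151]), 'joint_velocities': array([ 0.0008, -0.0013, -0.0005,  0.0007,  0.0007, -0.0004, -0.0011]), 'joint_efforts': array([ -0.0002, -53.9554,  -1.267 , -15.8881,   0.01  ,   0.0014,
        -0.    ]), 'tcp_pos': array([ 0.2136, -0.5874,  0.2313]), 'tool_rot': array([0.0001, 0.9848, 0.1735, 0.    ]), 'ft_force': array([ 0.2657, -0.2418,  0.4249]), 'wrist_torque': array([ 0.0092, -0.    ,  0.0223]), 'grip_width': 0.08563044455525082}
```

```bash
python3 - <<'E'
import cv2,numpy as np
t=cv2.imread('pics/top0.png')
cv2.imwrite('pics/v1.png',cv2.resize(t[80:320,200:480],None,fx=2.5,fy=2.5,interpolation=3))
E
```

```text
(no output)
```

View pics/v1.png

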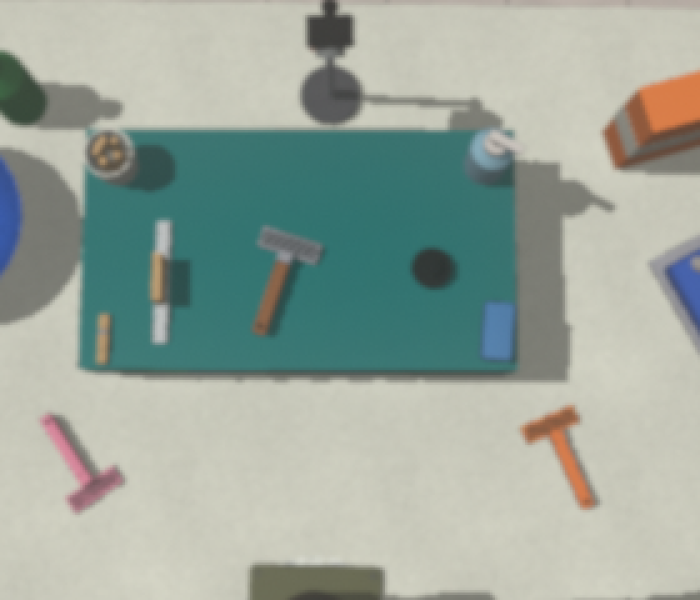

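View pics/side0.png

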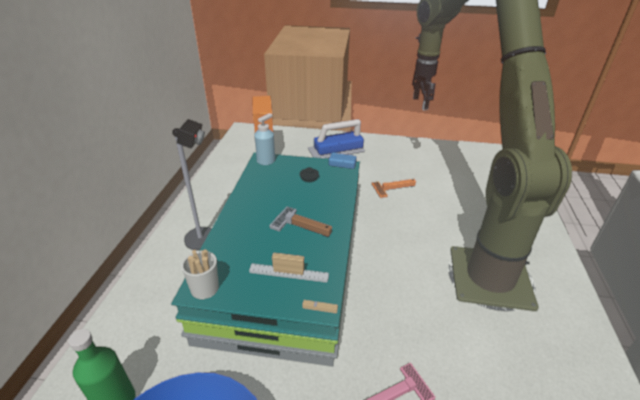

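The lint brush could be confused with the pink brush on the table at top px (240,279), the orange one at (418,246), or the steel-headed, wooden-handled brush on the shelf at (317,174). The description fits only the shelf one, and crop v1 confirms it: grey steel head, brown handle. Next I'll measure its yaw, the straightedge's yaw and the lens axis.

```bash
python3 - <<'E'
from h import *
np.set_printoptions(precision=4,suppress=True)
for n in('top','side'):
    d=np.load(f'pics/{n}0.npy'); P=cloud(n,d); im=cv2.imread(f'pics/{n}0.png')
    x,y,z=P[...,0],P[...,1],P[...,2]
    sh=(x>.45)&(x<.7)&(y>-.1)&(y<.15)&(z<.175)&(z>.15)&(d>0); print(n,'shelf z',np.median(z[sh]))
    hsv=cv2.cvtColor(im,cv2.COLOR_BGR2HSV)
    shelfhue=np.median(hsv[...,0][sh]); ns=(hsv[...,1]<90)|(abs(hsv[...,0].astype(float)-shelfhue)>25)
    for nm,c,r in(('brush',(.57,.05),.13),('bar',(.52,.23),.12)):
        m=ns&(np.hypot(x-c[0],y-c[1])<r)&(z>.155)&(z<.25)&(d>0)&(hsv[...,2]>60)
        if nm=='bar': m&=(abs(y-.23)<.06)&(x<.63)
        m&=(y<.15) if nm=='brush' else (y>.16)
        steel=m&(hsv[...,1]<60); wood=m&(hsv[...,1]>=60)
        for k,mm in(('steel',steel),('wood',wood)):
            Q=P[mm]; 
            if len(Q)<5: print(nm,k,len(Q)); continue
            rc=cv2.minAreaRect(Q[:,:2].astype(np.float32)*1000); 
            w,v=np.linalg.eigh(np.cov(Q[:,:2].T)); a=np.degrees(np.arctan2(v[1,1],v[0,1]))
            print(nm,k,len(Q),'mean',Q.mean(0),'pca deg',a%180,'rect',np.round(rc[0],1),np.round(rc[1],1),round(rc[2],1))
    cam=(x>.75)&(abs(y)<.15)&(z>.3)&(z<.45)&(d>0); Q=P[cam]; print('cam',len(Q),Q.mean(0),Q.min(0),Q.max(0),'rect',cv2.minAreaRect(Q[:,:2].astype(np.float32)*1000))
    base=(x>.78)&(abs(y)<.15)&(z>.003)&(z<.04)&(d>0)&(hsv[...,2]<130); Q=P[base]; print('base',len(Q),np.median(Q,0),Q.min(0),Q.max(0))
    for t in('lens','brush','straightedge','brush_edge','brush_handle'):
        for r in spot_point(n,t)[:1]: print(t,np.round(r['position'],4),round(r['score'],2))
    for r in recognise(n,'lens')[:2]: print('rec lens',r)
t=cv2.imread('pics/top0.png'); s=cv2.imread('pics/side0.png')
a=cv2.resize(t[85:145,295:375],(640,480),interpolation=3); b=cv2.resize(s[110:260,165:235],(140,300),interpolation=3)
cv2.imwrite('pics/v2.png',np.hstack([a,np.vstack([b,np.zeros((180,140,3),np.uint8)])]))
E
```

```text
top shelf z 0.1655505303722884
brush steel 304 mean [0.5588 0.0522 0.1762] pca deg 161.38899917447546 rect [521.   63.5] [ 91.1 156.7] 73.7
brush wood 218 mean [0.511  0.0681 0.1828] pca deg 164.1300864834431 rect [521.7  64.3] [ 96.3 158.1] 72.9
bar steel 282 mean [0.5208 0.2316 0.1751] pca deg 0.7828006984181002 rect [522.4 235.7] [183.6  31.1] 1.1
bar wood 155 mean [0.5185 0.2329 0.1934] pca deg 179.16026774326093 rect [524.5 236.2] [185.6  35.6] 0.5
cam 338 [ 0.8221 -0.0059  0.3893] [ 0.7925 -0.0354  0.3588] [0.8717 0.0235 0.4035] rect ((831.959228515625, -5.490102767944336), (79.33831024169922, 58.5845947265625), 1.3233400583267212)
base 384 [ 0.8556 -0.0116  0.0149] [ 0.8116 -0.0574  0.0037] [0.9055 0.0376 0.0326]
lens [ 0.7997 -0.013   0.3628] 0.55
brush [0.5922 0.0427 0.163 ] 0.95
straightedge [0.5255 0.2304 0.1685] 0.6
brush_edge [0.5874 0.0407 0.1739] 0.79
brush_handle [0.2611 0.3868 0.0146] 0.74
rec lens {'position': [0.818, -0.0072, 0.3949], 'score': 0.65}
side shelf z 0.16515495760489818
brush steel 410 mean [0.5599 0.0556 0.176 ] pca deg 173.87785016944343 rect [523.6  
[... 229 characters left out ...]
73.7] 0.5
bar wood 586 mean [0.5201 0.2354 0.2005] pca deg 179.51044048606855 rect [522.7 209.7] [ 73.2 186.6] 88.3
cam 727 [0.8253 0.0044 0.3724] [ 0.7901 -0.0402  0.3001] [0.8706 0.0266 0.4007] rect ((823.9362182617188, -3.0286331176757812), (74.43756103515625, 66.44463348388672), 41.28403854370117)
base 381 [0.8661 0.0014 0.0141] [ 0.8398 -0.1412  0.0037] [1.6798 0.0436 0.039 ]
lens [ 0.7962 -0.0081  0.3611] 0.94
brush [ 0.3379 -0.3593  0.0009] 0.93
straightedge [0.5177 0.2296 0.1683] 0.59
brush_edge [0.5944 0.0424 0.1695] 0.95
brush_handle [0.2595 0.3894 0.0146] 0.94
rec lens {'position': [0.8172, 0.014, 0.3814], 'score': 0.8}
rec lens {'position': [0.5203, 0.2401, 0.1763], 'score': 0.5}
```

View pics/v2.png

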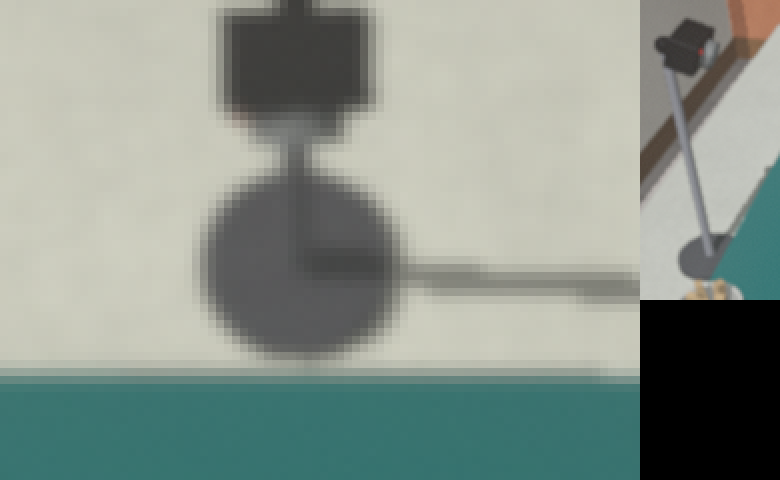

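View v2 shows the camera body at about (297,60) and the base at (300,265), both square to the image, so the lens yaw is about 0. The brush edge is at about (0.594, 0.042) with yaw −16.3°. The bar is at about (0.521, 0.231) with yaw 0.5°.

```bash
cat >> h.py <<'E'
def down(psi,tilt=0):
    a=np.radians(psi); X=np.array([np.cos(a),np.sin(a),0]); Z=np.array([0,0,-1.])
    return R.from_matrix(np.c_[X,np.cross(Z,X),Z])
def plan(p,rt):
    r=rot(); s=monitor.state()
    print('shift cm',np.round(r.inv().apply(np.array(p)-s['tcp_pos'])*100,2),'turn deg',np.round((r.inv()*rt).as_rotvec(degrees=True),1),
      '| at',np.round(s['tcp_pos'],4),'j',np.round(s['joint_pos'],2),'F',np.round(s['ft_force'],2),'w',round(s['grip_width'],4),'t',round(s['time_s'],2))
E
python3 -c "
from h import *
plan((.42,-.2,.36),down(95))
for n in ('top','side'):
  for p in ((.858,-.01,.0),(.858,-.01,.38),(.798,-.01,.361)): print(n,px(n,p))"
```

```text
shift cm [ 32.63 -29.35 -12.87] turn deg [  0.   0. -75.] | at [ 0.2137 -0.5874  0.2313] j [ 1.26  0.69 -0.19  1.57  0.16  0.9  -0.22] F [0.04 0.32 0.03] w 0.0855 t 1.8
top [333. 119.]
top [333.  83.]
top [332. 102.]
side [202. 239.]
side [178. 129.]
side [201. 138.]
```

>>> drive_tool(moves=[[1, [0, 0, -13], [0, 0, 0]], [1, [8, -7, -13], [0, 0, -17]], [1, [32.6, -29.4, -13], [0, 0, -75]], [1, [32.6, -29.4, -13], [0, 0, -75]], [1, [32.6, -29.4, -13], [0, 0, -75]]])

```text
time_s: 2.3
tcp_pos: [0.3031, -0.4192, 0.3307]
tool_rot: [0.001, 0.888, 0.459, 0.0]
ft_force: [0.9, -0.4, -0.9]
grip_width: 0.085
```

```bash
python3 -c "
from h import *
plan((.521,.231,.32),down(180.5))"
```

```text
shift cm [ 65.65 -19.8    1.01] turn deg [ 0.000e+00  1.000e-01 -1.258e+02] | at [ 0.3031 -0.4192  0.3307] j [ 1.12  0.44 -0.4   1.74  0.2   1.    0.02] F [ 0.89 -0.41 -0.88] w 0.085 t 2.3
```

>>> drive_tool(moves=[[1, [65.7, -19.8, 1], [0, 0, -126]], [1, [65.7, -19.8, 1], [0, 0, -126]], [1, [65.7, -19.8, 1], [0, 0, -126]], [1, [65.7, -19.8, 1], [0, 0, -126]], [1, [65.7, -19.8, 1], [0, 0, -126]]])

```text
time_s: 2.8
tcp_pos: [0.3836, -0.1826, 0.3267]
tool_rot: [0.001, 0.658, 0.753, -0.0]
ft_force: [1.2, -0.3, -0.5]
grip_width: 0.0855
```

```bash
python3 -c "
from h import *
plan((.521,.231,.30),down(180.5))"
```

```text
shift cm [39.16 19.12  2.64] turn deg [ -0.    0.1 -82.8] | at [ 0.3836 -0.1826  0.3267] j [ 0.82  0.34 -0.67  1.97  0.27  0.91  0.15] F [ 1.21 -0.33 -0.5 ] w 0.0855 t 2.8
```

>>> drive_tool(moves=[[1, [39.2, 19.1, 2.6], [0, 0, -83]], [1, [39.2, 19.1, 2.6], [0, 0, -83]], [1, [39.2, 19.1, 2.6], [0, 0, -83]], [1, [39.2, 19.1, 2.6], [0, 0, -83]], [1, [39.2, 19.1, 2.6], [0, 0, -83]]])

```text
time_s: 3.3
tcp_pos: [0.4636, 0.0539, 0.3116]
tool_rot: [0.001, 0.337, 0.942, -0.0]
ft_force: [0.7, 0.4, 0.1]
grip_width: 0.0857
```

```bash
python3 -c "
from h import *
plan((.521,.231,.28),down(180.5))"
```

```text
shift cm [ 6.81 17.33  3.15] turn deg [ -0.    0.1 -39.9] | at [0.4636 0.0539 0.3116] j [ 0.35  0.47 -0.86  1.89  0.43  0.97  0.18] F [0.74 0.4  0.06] w 0.0857 t 3.3
```

>>> drive_tool(moves=[[1, [6.8, 17.3, 3.2], [0, 0, -40]], [1, [6.8, 17.3, 3.2], [0, 0, -40]], [1, [6.8, 17.3, 3.2], [0, 0, -40]], [1, [6.8, 17.3, 3.2], [0, 0, -40]], [1, [6.8, 17.3, 3.2], [0, 0, -40]]])

```text
time_s: 3.8
tcp_pos: [0.5209, 0.2352, 0.2789]
tool_rot: [-0.0, -0.008, 1.0, 0.003]
ft_force: [-1.4, 0.1, -0.1]
grip_width: 0.0853
```

```bash
python3 -c "
from h import *
snap('side','s1')
plan((.521,.231,.187),down(180.5))
im=cv2.imread('pics/s1.png')[160:330,180:380]; cv2.imwrite('pics/v3.png',cv2.resize(im,None,fx=3.5,fy=3.5,interpolation=3))"
```

```text
shift cm [-0.02 -0.11  9.17] turn deg [ 0.1 -0.1  0.5] | at [0.5209 0.2319 0.2787] j [ 0.03  0.71 -0.97  1.65  0.63  1.12  0.48] F [-0.64 -0.8   0.19] w 0.0853 t 3.85
```

View pics/v3.png

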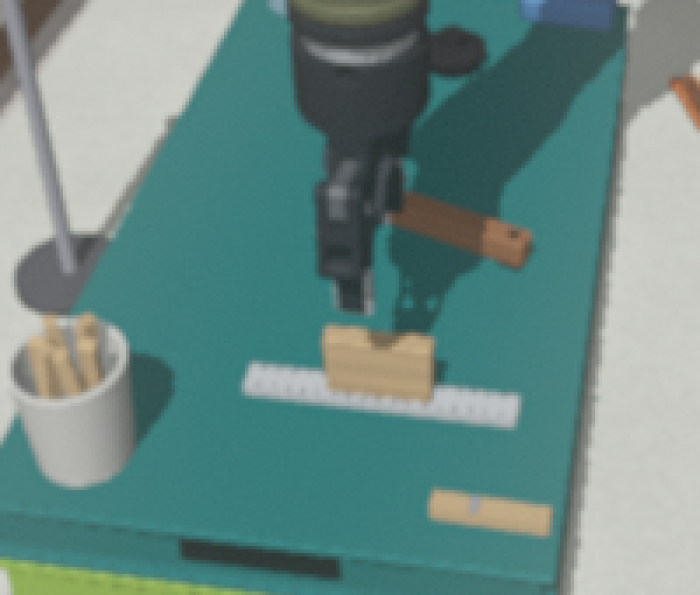

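The gripper hangs at (350,290) above the straightedge rib at (380,360), and the cup and peg are clear. Descending to grip.

>>> drive_tool(moves=[[1, [0, -0.1, 5], [0, 0, 0.5]], [1, [0, -0.1, 9.2], [0, 0, 0.5]], [1, [0, -0.1, 9.2], [0, 0, 0.5]], [-1, [0, -0.1, 9.2], [0, 0, 0.5]], [-1, [0, -0.1, 9.2], [0, 0, 0.5]]], squeeze=50)

```text
time_s: 4.35
tcp_pos: [0.5225, 0.2288, 0.1899]
tool_rot: [0.002, 0.002, 1.0, 0.001]
ft_force: [0.1, 0.6, -0.1]
grip_width: 0.0589
```

>>> drive_tool(moves=[[-1, [0, 0, 0], [0, 0, 0]], [-1, [0, 0, 0], [0, 0, 0]], [-1, [0, 0, 0], [0, 0, 0]], [-1, [0, 0, 0], [0, 0, 0]], [-1, [0, 0, 0], [0, 0, 0]]])

```text
time_s: 4.85
tcp_pos: [0.5217, 0.2281, 0.1884]
tool_rot: [0.001, 0.002, 1.0, 0.0]
ft_force: [-0.1, -0.7, 5.4]
grip_width: 0.0131
```

```bash
python3 -c "
from h import *
plan((.521,.231,.187),down(180.5))"
```

```text
shift cm [0.07 0.29 0.14] turn deg [ 0.   0.1 -0.7] | at [0.5217 0.2281 0.1884] j [-0.    0.8  -0.88  1.76  0.76  0.95  0.36] F [-0.09 -0.66  5.44] w 0.0131 t 4.85
```

>>> drive_tool(moves=[[-1, [0, 0, -4], [0, 0, 0]], [-1, [0, 0, -8], [0, 0, 0]], [-1, [0, 0, -8], [0, 0, 0]]])

```text
time_s: 5.15
tcp_pos: [0.5231, 0.2305, 0.2723]
tool_rot: [0.004, 0.002, 1.0, 0.003]
ft_force: [0.4, 0.4, -1.2]
grip_width: 0.0133
```

```bash
python3 -c "
from h import *
np.set_printoptions(precision=4,suppress=True)
for n in ('top','side'):
  p,d=snap(n,'lift_'+n); P=cloud(n,d); x,y,z=np.moveaxis(P,-1,0); hsv=cv2.cvtColor(p,cv2.COLOR_RGB2HSV)
  m=(abs(x-.522)<.12)&(abs(y-.23)<.03)&(z>.23)&(z<.265)&(d>0)&(hsv[...,2]>120)&(hsv[...,1]<60)
  Q=P[m]; print(n,len(Q),Q.min(0),Q.max(0),Q.mean(0)); w,v=np.linalg.eigh(np.cov(Q[:,:2].T)); print(np.degrees(np.arctan2(v[1,1],v[0,1])), cv2.minAreaRect(Q[:,:2].astype(np.float32)*1000))
  A=np.polyfit(Q[:,0],Q[:,2],1); print('pitch slope',A[0])
  for r in spot_point(n,'straightedge')[:1]+spot_point(n,'straightedge_grip')[:1]: print(r)
plan((.6,.05,.267),down(73.7))"
```

```text
top 104 [0.4328 0.2215 0.2469] [0.4886 0.2441 0.2637] [0.4614 0.2322 0.2566]
177.60632993322875 ((460.9682312011719, 232.33372497558594), (55.6426887512207, 22.53824234008789), 2.5294535160064697)
pitch slope -0.007071920368308639
{'position': [0.5258, 0.2276, 0.2509], 'score': 0.47}
{'position': [0.5217, 0.2263, 0.2877], 'score': 0.43}
side 621 [0.4303 0.215  0.2423] [0.6103 0.2392 0.2628] [0.5178 0.2305 0.2501]
179.98248439869272 ((520.299560546875, 227.13345336914062), (24.164365768432617, 180.01600646972656), 89.98701477050781)
pitch slope -6.349301653959781e-05
{'position': [0.5149, 0.2267, 0.2461], 'score': 0.92}
{'position': [0.5168, 0.2275, 0.2875], 'score': 0.76}
shift cm [ -7.99 -17.65  -0.1 ] turn deg [ -0.2   0.  106.1] | at [0.5207 0.2268 0.2659] j [ 0.03  0.72 -0.95  1.67  0.64  1.1   0.46] F [-0.13  0.33 -1.04] w 0.0132 t 5.45
```

>>> drive_tool(moves=[[-1, [-11.1, -19.6, -1.5], [0, 0, 106]], [-1, [-11.1, -19.6, -1.5], [0, 0, 106]], [-1, [-11.1, -19.6, -1.5], [0, 0, 106]], [-1, [-11.1, -19.6, -1.5], [0, 0, 106]], [-1, [-11.1, -19.6, -1.5], [0, 0, 106]]])

```text
time_s: 5.95
tcp_pos: [0.6332, 0.0247, 0.2807]
tool_rot: [0.0, 0.374, 0.927, -0.002]
ft_force: [0.3, -0.0, -2.0]
grip_width: 0.0132
```

```bash
python3 -c "
from h import *
plan((.632,.031,.27),down(73.7))"
```

```text
shift cm [0.52 0.37 1.07] turn deg [-0.1  0.2 62.4] | at [0.6332 0.0247 0.2807] j [ 0.27  0.74 -0.76  1.46  0.53  1.16  0.24] F [ 0.3  -0.02 -2.01] w 0.0132 t 5.95
```

>>> drive_tool(moves=[[-1, [0.5, 0.4, 1], [0, 0, 62.4]], [-1, [0.5, 0.4, 1], [0, 0, 62.4]], [-1, [0.5, 0.4, 1], [0, 0, 62.4]], [-1, [0.5, 0.4, 1], [0, 0, 62.4]], [-1, [0.5, 0.4, 1], [0, 0, 62.4]]])

```text
time_s: 6.45
tcp_pos: [0.63, 0.0376, 0.271]
tool_rot: [-0.001, 0.685, 0.729, -0.001]
ft_force: [-1.5, -0.7, -0.6]
grip_width: 0.0133
```

```bash
python3 -c "
from h import *
plan((.632,.031,.20),down(73.7))"
```

```text
shift cm [-0.67  0.18  7.1 ] turn deg [-0.1  0.  19.8] | at [0.63   0.0376 0.271 ] j [ 0.16  0.7  -0.56  1.48  0.4   1.08 -0.42] F [-1.47 -0.7  -0.61] w 0.0133 t 6.45
```

>>> drive_tool(moves=[[-1, [-0.7, 0.2, 0], [0, 0, 19.8]], [-1, [-0.7, 0.2, 2], [0, 0, 19.8]], [-1, [-0.7, 0.2, 6], [0, 0, 19.8]], [-1, [-0.7, 0.2, 6.5], [0, 0, 19.8]], [-1, [-0.7, 0.2, 6.5], [0, 0, 19.8]]])

```text
time_s: 6.95
tcp_pos: [0.6319, 0.0307, 0.2058]
tool_rot: [-0.001, 0.798, 0.603, -0.002]
ft_force: [0.5, 0.6, -1.0]
grip_width: 0.0133
```

```bash
python3 -c "
from h import *
plan((.6151,.036,.1895),down(73.7))
p,d=snap('side','hov'); p,d=snap('top','hovt')
for n in ('side','top'):
  for t in ('brush_edge','brush','brush_handle','straightedge','straightedge_grip'):
    for r in spot_point(n,t)[:2]: print(n,t,np.round(r['position'],4),round(r['score'],2))
im=cv2.imread('pics/hov.png')[160:260,220:345]; cv2.imwrite('pics/v4.png',cv2.resize(im,None,fx=6,fy=6,interpolation=3))"
```

```text
shift cm [ 0.05 -1.75  1.64] turn deg [-0.2  0.1  0.5] | at [0.6319 0.0307 0.2058] j [ 0.12  0.76 -0.44  1.55  0.38  0.92 -0.73] F [ 0.5   0.64 -0.96] w 0.0133 t 6.95
side brush_edge [ 0.3429 -0.359   0.0034] 0.89
side brush_edge [0.5957 0.041  0.1649] 0.66
side brush [ 0.2008  0.3478 -0.004 ] 0.89
side brush [ 0.3386 -0.357   0.0029] 0.66
side brush_handle [ 0.2711 -0.3857  0.0117] 0.79
side brush_handle [0.2622 0.3888 0.017 ] 0.75
side straightedge [0.6296 0.034  0.1829] 0.69
side straightedge_grip [0.6286 0.0305 0.2259] 0.65
top brush_edge [ 0.3444 -0.355   0.0091] 0.95
top brush_edge [0.1999 0.3441 0.0076] 0.93
top brush [ 3.463e-01 -3.599e-01 -2.000e-04] 0.74
top brush [ 0.1964  0.3454 -0.005 ] 0.73
top brush_handle [0.525  0.0604 0.1818] 0.82
top brush_handle [ 0.2738 -0.3888  0.0135] 0.76
top straightedge [0.6368 0.0292 0.188 ] 0.67
top straightedge [0.5237 0.0598 0.1828] 0.43
top straightedge_grip [0.636  0.027  0.2235] 0.45
top straightedge_grip [0.586  0.039  0.1731] 0.21
```

View pics/v4.png

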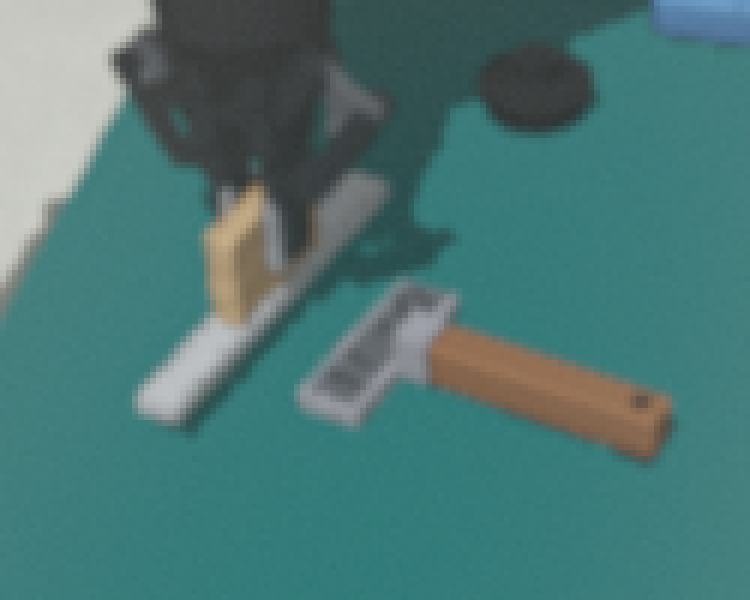

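View v4 shows the bar held at (260,300) level and parallel to the brush's front edge, which runs from (297,395) to (405,280). The brush is untouched. Lowering in front of it.

>>> drive_tool(moves=[[-1, [0, -0.5, 0.8], [0, 0, 0.5]], [-1, [0, -1.2, 1.5], [0, 0, 0.5]], [-1, [0, -1.8, 1.6], [0, 0, 0.5]], [-1, [0, -2.3, 1.6], [0, 0, 0.5]], [-1, [0, -2.5, 1.6], [0, 0, 0.5]]])

```text
time_s: 8.05
tcp_pos: [0.6084, 0.0381, 0.1915]
tool_rot: [-0.0, 0.801, 0.599, -0.0]
ft_force: [1.2, 0.1, -0.5]
grip_width: 0.0132
```

```bash
python3 -c "
from h import *
plan((.6036,.0394,.1895),down(73.7))
p,d=snap('side','near')
F=[]
for i in range(4):
  r=spot_point('side','brush_edge'); F.append(monitor.state()['ft_force'])
print('F',np.mean(F,0),np.std(F,0)); print([np.round(q['position'],4) for q in r])
im=cv2.imread('pics/near.png')[180:240,240:315]; cv2.imwrite('pics/v5.png',cv2.resize(im,None,fx=10,fy=10,interpolation=2))"
```

```text
shift cm [-0.01 -0.5   0.2 ] turn deg [-0.   0.  -0.1] | at [0.6084 0.0381 0.1915] j [ 0.1   0.74 -0.43  1.65  0.39  0.84 -0.78] F [ 1.2   0.14 -0.47] w 0.0132 t 8.05
F [-0.23896568 -0.49673266 -1.53037659] [0.2904971  0.32936864 0.81816103]
[array([0.1976, 0.3429, 0.0026]), array([0.5961, 0.041 , 0.1669]), array([ 0.3405, -0.361 ,  0.0027])]
```

View pics/v5.png

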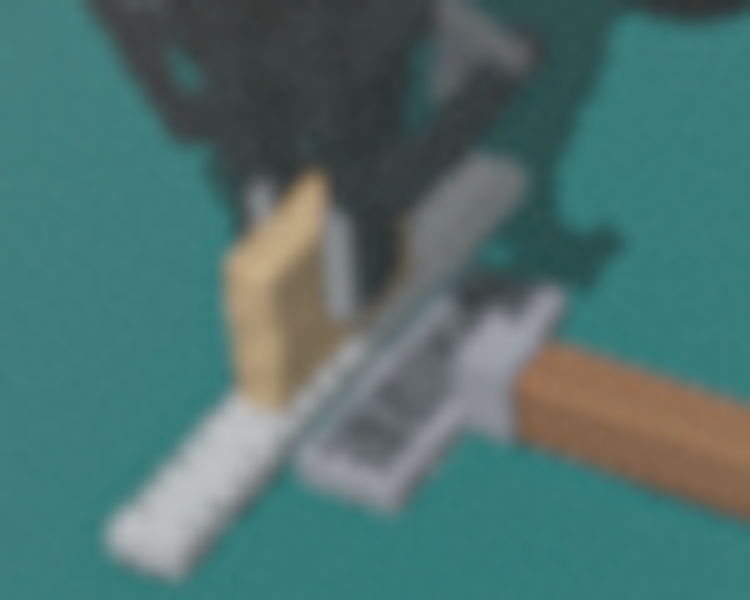

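View v5 shows a parallel gap of about 5 mm between the bar at (285,450) and the edge at (300,460). Closing it slowly, with about 1.5 mm extra so the two seat flush.

>>> drive_tool(moves=[[-1, [0, -0.2, 0.2], [0, 0, 0]], [-1, [0, -0.35, 0.2], [0, 0, 0]], [-1, [0, -0.45, 0.2], [0, 0, 0]], [-1, [0, -0.55, 0.2], [0, 0, 0]], [-1, [0, -0.65, 0.2], [0, 0, 0]]])

```text
time_s: 8.8
tcp_pos: [0.6031, 0.0396, 0.1895]
tool_rot: [0.0, 0.801, 0.599, 0.0]
ft_force: [0.3, -0.5, -2.0]
grip_width: 0.0134
```

```bash
python3 -c "
from h import *
plan((.602,.0399,.1885),down(73.7))
p,d=snap('side','flush')
F=[]
for i in range(4):
  r=spot_point('side','brush_edge'); F.append(monitor.state()['ft_force'])
print('F',np.mean(F,0),np.std(F,0)); print([np.round(q['position'],4) for q in r])
plan((.602,.0399,.1885),down(73.7))
im=cv2.imread('pics/flush.png')[180:240,240:315]; cv2.imwrite('pics/v6.png',cv2.resize(im,None,fx=10,fy=10,interpolation=2))"
```

```text
shift cm [ 0.   -0.11  0.1 ] turn deg [ 0.  -0.  -0.1] | at [0.6031 0.0396 0.1895] j [ 0.1   0.74 -0.43  1.67  0.39  0.82 -0.79] F [ 0.25 -0.48 -1.96] w 0.0134 t 8.8
F [ 0.49390381  0.13174661 -1.58353882] [0.20474459 0.34333048 0.43600006]
[array([ 0.341 , -0.358 ,  0.0044]), array([0.5961, 0.0422, 0.1711]), array([0.1989, 0.3429, 0.002 ])]
shift cm [ 0.   -0.11  0.1 ] turn deg [ 0.  -0.  -0.1] | at [0.603  0.0396 0.1895] j [ 0.1   0.74 -0.43  1.67  0.39  0.83 -0.79] F [ 0.73  0.29 -1.24] w 0.0131 t 9.05
```

View pics/v6.png

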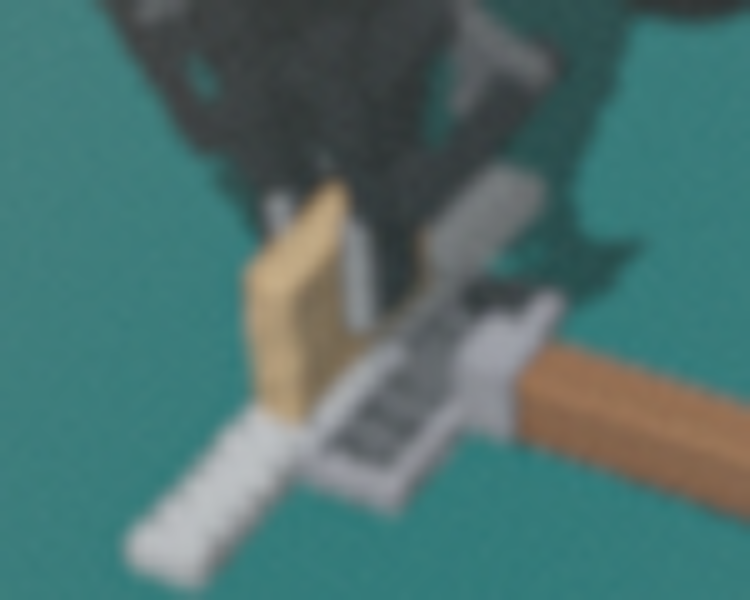

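View v6 shows the gap closed along (310,430)–(450,300), with the brush corner still at (395,505). Force x also rose about 0.7 N. I'll push 1.5 mm more to seat it, lower it to the shelf and release slightly.

>>> drive_tool(moves=[[-1, [0, -0.1, 0], [0, 0, 0]], [-1, [0, -0.15, 0], [0, 0, 0]], [-1, [0, -0.15, 0.06], [0, 0, 0]], [-1, [0, -0.15, 0.12], [0, 0, 0]], [-1, [0, -0.15, 0.12], [0, 0, 0]]])

```text
time_s: 9.55
tcp_pos: [0.6016, 0.0399, 0.1884]
tool_rot: [0.0, 0.801, 0.599, 0.0]
ft_force: [0.9, -0.8, -0.7]
grip_width: 0.0132
```

```bash
python3 -c "
from h import *
p,d=snap('side','seat')
F=[]
for i in range(3):
  r=spot_point('side','brush_edge'); F.append(monitor.state()['ft_force'])
print('F',np.mean(F,0)); print([np.round(q['position'],4) for q in r])
plan((.602,.0399,.1885),down(73.7))
# brush motion by handle template (subpixel phase correlation)
a=cv2.cvtColor(cv2.imread('pics/near.png'),6).astype(np.float32)[208:244,288:340]
for f in('flush','seat'):
  b=cv2.cvtColor(cv2.imread(f'pics/{f}.png'),6).astype(np.float32)[208:244,288:340]; print(f,cv2.phaseCorrelate(a,b,cv2.createHanningWindow((52,36),cv2.CV_32F)))
"
```

```text
F [ 0.33933373  0.15078986 -0.00355852]
[array([ 0.3407, -0.36  ,  0.0022]), array([0.5932, 0.0409, 0.1703]), array([0.1998, 0.341 , 0.0016])]
shift cm [ 0.01  0.04 -0.01] turn deg [ 0.  -0.  -0.1] | at [0.6016 0.04   0.1884] j [ 0.1   0.74 -0.43  1.67  0.39  0.82 -0.79] F [ 0.01 -0.26  0.97] w 0.0131 t 9.75
flush ((-0.00072613542745259, -0.06715524028701125), 0.9448326261936392)
seat ((0.7431004446636749, -0.5036146825972843), 1.0806110037697687)
```

The brush moved only about 0.7 px (~2 mm), so it is in contact, and the bar's weight is now on the shelf. Releasing.

>>> drive_tool(moves=[[-0.6, [0, 0, 0], [0, 0, 0]], [-0.4, [0, 0, 0], [0, 0, 0]], [-0.4, [0, 0, 0], [0, 0, 0]], [-0.4, [0, 0, -2], [0, 0, 0]], [-0.4, [0, 0, -5], [0, 0, 0]]])

```text
time_s: 10.25
tcp_pos: [0.5999, 0.0396, 0.237]
tool_rot: [-0.001, 0.801, 0.599, -0.002]
ft_force: [0.5, -0.5, -0.4]
grip_width: 0.0258
```

>>> drive_tool(moves=[[-0.4, [0, 0, -4], [0, 0, 0]], [0, [0, 0, -9], [0, 0, 0]], [0, [0, 0, -9], [0, 0, 0]]])

```text
time_s: 10.55
tcp_pos: [0.6051, 0.0416, 0.3354]
tool_rot: [0.003, 0.801, 0.599, 0.006]
ft_force: [0.2, 0.4, -0.6]
grip_width: 0.0428
```

```bash
python3 -c "
from h import *
np.set_printoptions(precision=4,suppress=True)
p,d=snap('side','rel'); p2,d2=snap('top','relt')
for n,pp,dd in(('side',p,d),('top',p2,d2)):
  P=cloud(n,dd); x,y,z=np.moveaxis(P,-1,0); hsv=cv2.cvtColor(pp,cv2.COLOR_RGB2HSV)
  m=(hsv[...,0]<18)&(hsv[...,1]>90)&(abs(x-.5)<.08)&(abs(y-.06)<.07)&(z>.155)&(z<.2); Q=P[m]
  if len(Q)>9:
    w,v=np.linalg.eigh(np.cov(Q[:,:2].T)); print(n,'handle',len(Q),Q.mean(0),np.degrees(np.arctan(v[1,1]/v[0,1])),cv2.minAreaRect(Q[:,:2].astype(np.float32)*1000))
  for t in('brush_edge','brush_handle','straightedge'):
    for r in spot_point(n,t): 
      if r['position'][2]>.1: print(n,t,np.round(r['position'],4),round(r['score'],2))
plan((.53,.06,.28),down(163.7))
im=cv2.imread('pics/rel.png')[160:250,240:345]; cv2.imwrite('pics/v7.png',cv2.resize(im,None,fx=7,fy=6.6,interpolation=2))"
```

```text
side handle 341 [0.4961 0.0761 0.1865] -17.13363735639983 ((495.7691650390625, 72.6356201171875), (20.552173614501953, 106.2481689453125), 72.72291564941406)
side brush_edge [0.5947 0.0429 0.17  ] 0.71
side brush_edge [ 0.702  -0.2424  0.1643] 0.67
side brush_handle [0.5153 0.0612 0.1811] 0.69
side brush_handle [ 0.7046 -0.2416  0.1645] 0.22
side straightedge [0.5996 0.04   0.1644] 0.74
side straightedge [ 0.7948 -0.0065  0.3613] 0.57
top handle 124 [0.4978 0.0693 0.1912] -16.478357901150527 ((497.066162109375, 69.965087890625), (16.450218200683594, 102.70780181884766), 73.6523208618164)
top brush_edge [0.5887 0.0407 0.1746] 0.64
top brush_handle [0.5217 0.0595 0.1817] 0.52
shift cm [-0.06 -7.35  4.71] turn deg [ -0.2  -0.1 -90.1] | at [0.6008 0.0398 0.3269] j [ 0.13  0.59 -0.49  1.49  0.29  1.13 -0.7 ] F [ 0.64 -0.59  0.36] w 0.0429 t 10.95
```

View pics/v7.png

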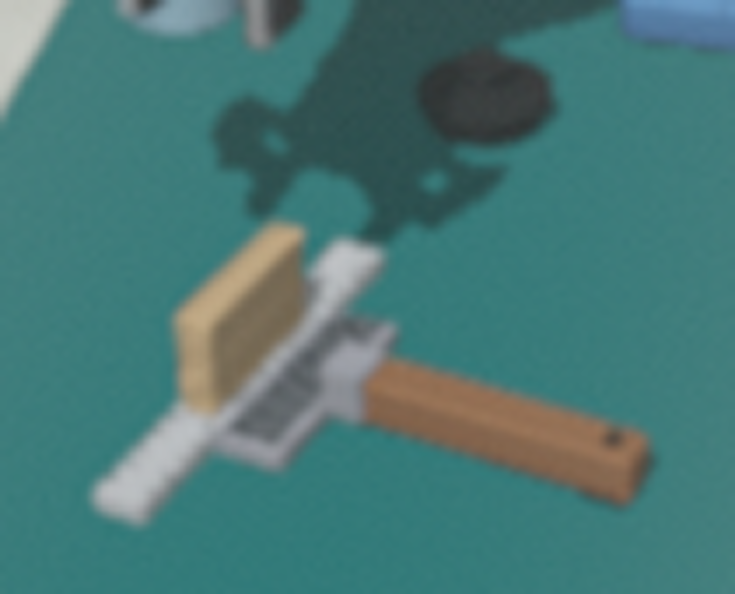

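View v7 shows the straightedge lying flush along the brush's steel edge from (215,440) to (330,310), released and centred, with the stopper and soap undisturbed. Next I'll go to the brush handle, gripping about 70 mm behind the edge.

>>> drive_tool(moves=[[0.2, [0, -4, 0], [0, 0, -90]], [0.4, [-0.1, -7.9, 2], [0, 0, -90]], [0.4, [-0.1, -7.9, 4], [0, 0, -90]], [0.4, [-0.1, -7.9, 5], [0, 0, -90]], [0.4, [-0.1, -7.9, 5], [0, 0, -90]]])

```text
time_s: 11.45
tcp_pos: [0.5238, 0.0608, 0.2763]
tool_rot: [-0.001, 0.523, 0.852, -0.002]
ft_force: [0.9, -0.1, 0.7]
grip_width: 0.0598
```

```bash
python3 -c "
from h import *
plan((.525,.0625,.27),down(163.5))"
```

```text
shift cm [0.1  0.18 0.63] turn deg [ -0.2  -0.1 -46.6] | at [0.5238 0.0608 0.2763] j [ 0.22  0.57 -0.7   1.78  0.44  0.95 -0.19] F [ 0.93 -0.06  0.72] w 0.0598 t 11.45
```

>>> drive_tool(moves=[[0.4, [0.1, 0.2, 0.6], [0, 0, -46.6]], [0.4, [0.1, 0.2, 0.6], [0, 0, -46.6]], [0.4, [0.1, 0.2, 0.6], [0, 0, -46.6]], [0.4, [0.1, 0.2, 0.6], [0, 0, -46.6]], [0.4, [0.1, 0.2, 0.6], [0, 0, -46.6]]])

```text
time_s: 11.95
tcp_pos: [0.5265, 0.063, 0.2716]
tool_rot: [-0.0, 0.175, 0.985, -0.0]
ft_force: [0.6, -0.7, -0.2]
grip_width: 0.0598
```

>>> drive_tool(moves=[[0.4, [0, 0, 0], [0, 0, -4]], [0.4, [0, 0, 0], [0, 0, -4]], [0.4, [0, 0, 0], [0, 0, -4]]])

```text
time_s: 12.25
tcp_pos: [0.5266, 0.063, 0.2718]
tool_rot: [-0.0, 0.144, 0.99, -0.0]
ft_force: [0.1, -0.4, 0.6]
grip_width: 0.0598
```

```bash
python3 -c "
from h import *
plan((.525,.0625,.168),down(163.5))"
```

```text
shift cm [ 0.13 -0.09 10.38] turn deg [-0.  -0.  -0.1] | at [0.5266 0.063  0.2718] j [ 0.34  0.64 -0.92  1.78  0.59  1.02  0.47] F [ 0.1  -0.41  0.6 ] w 0.0598 t 12.25
```

>>> drive_tool(moves=[[0.4, [0.1, -0.1, 5], [0, 0, 0]], [0.4, [0.1, -0.1, 9], [0, 0, 0]], [0.4, [0.1, -0.1, 10.2], [0, 0, 0]], [0.4, [0.1, -0.1, 10.3], [0, 0, 0]], [0.4, [0.1, -0.1, 10.3], [0, 0, 0]]])

```text
time_s: 12.75
tcp_pos: [0.5264, 0.0633, 0.1705]
tool_rot: [0.001, 0.144, 0.99, 0.001]
ft_force: [0.5, 0.7, -0.0]
grip_width: 0.0595
```

>>> drive_tool(moves=[[-1, [0, 0, 0], [0, 0, 0]], [-1, [0, 0, 0], [0, 0, 0]], [-1, [0, 0, 0], [0, 0, 0]], [-1, [0, 0, 0], [0, 0, 0]], [-1, [0, 0, 0], [0, 0, 0]]], squeeze=70)

```text
time_s: 13.25
tcp_pos: [0.5261, 0.0624, 0.1706]
tool_rot: [0.001, 0.144, 0.99, -0.0]
ft_force: [-1.1, -0.7, 7.4]
grip_width: 0.0183
```

```bash
python3 -c "
from h import *
plan((.525,.0625,.168),down(163.5))"
```

```text
shift cm [ 0.11 -0.02  0.26] turn deg [ 0.   0.1 -0. ] | at [0.5261 0.0624 0.1706] j [ 0.27  0.76 -0.81  1.9   0.76  0.82  0.33] F [-1.13 -0.67  7.37] w 0.0183 t 13.25
```

>>> drive_tool(moves=[[-1, [0.3, 0, -0.3], [0, 0, 0]], [-1, [0.8, 0, -3], [0, 0, 0]], [-1, [1, 0, -8], [0, 0, 0]], [-1, [1, 0, -11], [0, 0, 0]], [-1, [1, 0, -11], [0, 0, 0]]])

```text
time_s: 13.75
tcp_pos: [0.5179, 0.0671, 0.2835]
tool_rot: [0.004, 0.143, 0.99, 0.002]
ft_force: [0.5, 0.5, -1.4]
grip_width: 0.0183
```

```bash
cat >> h.py <<'E'
def brush(n,p,d,c,r=.13,zr=(.2,.5)):
    P=cloud(n,d); x,y,z=np.moveaxis(P,-1,0); hsv=cv2.cvtColor(p,cv2.COLOR_RGB2HSV)
    m=(hsv[...,0]<18)&(hsv[...,1]>90)&(hsv[...,1]<200)&(np.linalg.norm(P-c,axis=-1)<r)&(z>zr[0])&(z<zr[1])&(d>0)
    return P[m]
E
python3 -c "
from h import *
np.set_printoptions(precision=4,suppress=True)
for n in('side','top'):
  p,d=snap(n,'bl_'+n)
  for t in('brush_edge','brush_handle','straightedge','lens'):
    for r in spot_point(n,t): 
      if r['position'][2]>.1: print(n,t,np.round(r['position'],4),round(r['score'],2))
  s=monitor.state()
  Q=brush(n,p,d,s['tcp_pos'])
  if len(Q)>20:
    u=np.linalg.svd(Q-Q.mean(0))[2][0]; print(n,len(Q),Q.mean(0),u*np.sign(u[0]))
plan((.525,.0625,.27),down(163.5))
im=cv2.imread('pics/bl_side.png')[100:280,160:360]; cv2.imwrite('pics/v8.png',cv2.resize(im,None,fx=3.5,fy=3.3,interpolation=2))"
```

```text
side brush_edge [0.5966 0.0379 0.2085] 0.48
side brush_handle [0.5121 0.0696 0.2932] 0.62
side straightedge [0.5988 0.0385 0.1667] 0.89
side lens [ 0.7971 -0.0088  0.3595] 0.55
side 305 [0.4738 0.0863 0.2985] [ 0.946  -0.3236  0.0191]
top brush_handle [0.5116 0.0628 0.2911] 0.65
top brush_handle [ 0.7008 -0.2413  0.1669] 0.51
top straightedge [ 0.4535 -0.2542  0.165 ] 0.27
top lens [ 0.7974 -0.0077  0.3599] 0.68
top lens [ 0.7011 -0.2437  0.166 ] 0.56
top 67 [0.4622 0.0812 0.2992] [ 0.9672 -0.254  -0.0041]
shift cm [-0.98 -0.    0.86] turn deg [-0.  -0.1  0. ] | at [0.5156 0.0653 0.2786] j [ 0.34  0.62 -0.93  1.8   0.58  1.02  0.47] F [-0.3  -0.01 -1.57] w 0.0189 t 14.25
```

View pics/v8.png

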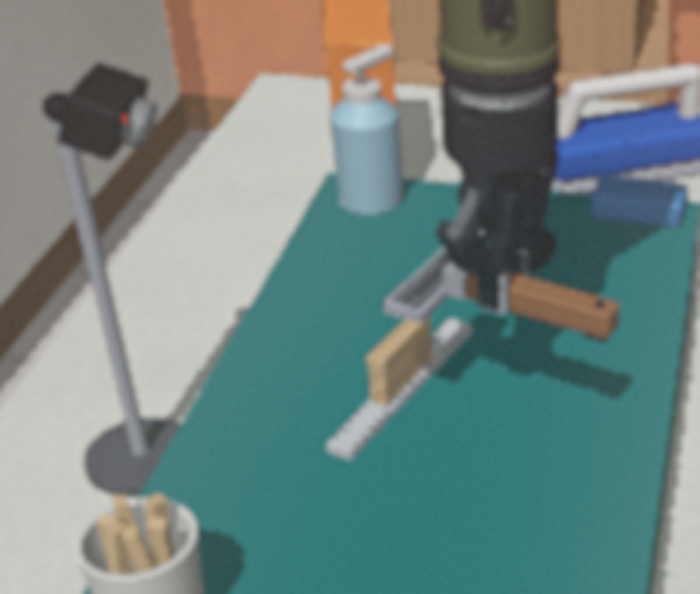

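View v8 shows the brush held level at (500,290) with the straightedge left on the shelf at (395,390). I'll refine the lens yaw from the averaged depth of the camera body, then plan the show pose.

```bash
python3 -c "
from h import *
np.set_printoptions(precision=4,suppress=True)
rng=np.random.default_rng(0)
for n,fs in(('side',['side0','s1','hov','near','flush','seat','rel','bl_side']),('top',['top0','lift_top','hovt','relt','bl_top'])):
  D=np.array([np.load(f'pics/{f}.npy') for f in fs]); d=np.median(D,0); sd=D.std(0)
  P=cloud(n,d); x,y,z=np.moveaxis(P,-1,0)
  m=(x>.775)&(x<.9)&(abs(y+.01)<.06)&(z>.31)&(z<.42)&(d>0)&(sd<.01); Q=P[m]; print(n,len(Q))
  for k in range(2):
    best=None
    for _ in range(3000):
      a,b,c=Q[rng.choice(len(Q),3,False)]; w=np.cross(b-a,c-a); l=np.linalg.norm(w)
      if l<1e-5: continue
      w/=l; i=abs((Q-a)@w)<.0015
      if best is None or i.sum()>best.sum(): best=i
    S=Q[best]; c=S.mean(0); w=np.linalg.svd(S-c)[2][2]; print('plane n',best.sum(),w,'c',c,'ext',np.ptp(S,0)); 
    if abs(w[2])>.7:
      print('  rect',cv2.minAreaRect((S[:,:2]*1000).astype(np.float32)))
      B=[ (S[(S[:,0]>a)&(S[:,0]<=a+.006)][:,1]) for a in np.arange(.80,.87,.006)]; print('  ymid by x',[round((q.min()+q.max())/2,4) for q in B if len(q)>4])
    Q=Q[~best]
"
```

```text
side 689
plane n 223 [ 0.0564 -0.9984  0.0002] c [0.8257 0.0215 0.3725] ext [0.0505 0.0058 0.0523]
plane n 204 [-0.3491 -0.0074  0.937 ] c [ 0.8197 -0.0075  0.3929] ext [0.0397 0.0621 0.0154]
  rect ((820.1444702148438, -8.476421356201172), (38.011173248291016, 62.384769439697266), 2.2251014709472656)
  ymid by x [np.float64(-0.0086), np.float64(-0.0105), np.float64(-0.0067), np.float64(-0.0103), np.float64(-0.0084), np.float64(-0.0088), np.float64(-0.0085)]
top 332
plane n 167 [ 0.3516  0.0215 -0.9359] c [ 0.8203 -0.0055  0.3932] ext [0.0478 0.0587 0.0195]
  rect ((815.3069458007812, -5.926311492919922), (47.244300842285156, 58.380577087402344), 1.3951367139816284)
  ymid by x [np.float64(-0.0062), np.float64(-0.006), np.float64(-0.0076), np.float64(-0.0075), np.float64(-0.0058), np.float64(-0.0056), np.float64(-0.012)]
plane n 55 [-0.5017  0.0173  0.8649] c [ 0.813  -0.0057  0.3892] ext [0.0423 0.0587 0.0248]
  rect ((813.6260375976562, -6.044677734375), (42.21548843383789, 58.54241943359375), 0.5187021493911743)
  ymid by x [np.float64(-0.0061), np.float64(-0.0012), np.float64(-0.0059), np.float64(-0.0026), np.float64(-0.0057), np.float64(-0.0072)]
```

```bash
cat >> h.py <<'E'
def show(lens=(.7975,-.009,.3605),yaw=2.5,off=(-.0688,0,.0006),dR=None):
    rb=R.from_euler('ZY',[yaw,-20],degrees=True)
    rt=rb*R.from_matrix(np.diag([-1,1,-1.])) 
    if dR is not None: rt=rt*dR
    e=np.array(lens)-.1*rb.apply([1,0,0]); return e,e-rt.apply(off),rt
E
python3 -c "
from h import *
e,p,rt=show(); print(e,p); print(rt.as_matrix()); plan(p,rt)"
```

```text
[ 0.70362018 -0.01309888  0.32629799] [ 0.63882584 -0.01592786  0.30333082]
[[-0.93879824 -0.04361939  0.34169462]
 [-0.04098882  0.99904822  0.01491871]
 [-0.34202014  0.         -0.93969262]]
shift cm [-14.12  -4.29  -2.49] turn deg [ -3.3 -19.9 -18.8] | at [0.5156 0.0653 0.2786] j [ 0.34  0.62 -0.93  1.8   0.58  1.02  0.47] F [-0.3  -0.01 -1.57] w 0.0189 t 14.25
```

>>> drive_tool(moves=[[-1, [-2, -0.6, -1], [-0.5, -3, -3]], [-1, [-5, -1.5, -2], [-1.3, -8, -7.5]], [-1, [-8.5, -2.5, -2.5], [-2, -12, -11]], [-1, [-12, -3.7, -2.5], [-2.8, -17, -16]], [-1, [-13.2, -4.1, -2.5], [-3.3, -19.9, -18.8]]])

```text
time_s: 14.75
tcp_pos: [0.6325, -0.015, 0.3037]
tool_rot: [0.175, -0.021, 0.984, 0.002]
ft_force: [-0.6, -0.8, -2.2]
grip_width: 0.0185
```

>>> drive_tool(moves=[[-1, [0, 0, 0], [0, 0, 0]], [-1, [0, 0, 0], [0, 0, 0]], [-1, [0, 0, 0], [0, 0, 0]]])

```text
time_s: 15.05
tcp_pos: [0.6306, -0.0098, 0.3045]
tool_rot: [0.174, -0.022, 0.984, 0.004]
ft_force: [-0.6, 0.4, -1.5]
grip_width: 0.0186
```

```bash
cat > chk.py <<'E'
from h import *
import sys
np.set_printoptions(precision=4,suppress=True)
e,p,rt=show(); plan(p,rt); s=monitor.state(); r=rot()
print('edge by FK',s['tcp_pos']+r.apply([-.0688,0,.0006]),'want',e,'brush x,y',-r.as_matrix()[:,0],r.as_matrix()[:,1],'want x',-rt.as_matrix()[:,0])
for n in('side','top'):
  im,d=snap(n,sys.argv[1]+n); s=monitor.state()
  for t in('brush_edge','brush_handle','lens'):
    for q in spot_point(n,t):
      if q['position'][2]>.2: print(n,t,np.round(q['position'],4),round(q['score'],2),px(n,q['position']))
  Q=brush(n,im,d,s['tcp_pos'])
  if len(Q)>20:
    u=np.linalg.svd(Q-Q.mean(0))[2][0]; print(n,'handle',len(Q),Q.mean(0),u*np.sign(u[0]))
  P=cloud(n,d); L=(P-e)@rt.as_matrix(); hsv=cv2.cvtColor(im,cv2.COLOR_RGB2HSV)  # tool-axes coords about wanted edge
  m=(d>0)&(abs(L[...,0]-.01)<.035)&(abs(L[...,1])<.06)&(abs(L[...,2])<.02); Q=L[m]
  print(n,'head',len(Q),'min',Q.min(0),'max',Q.max(0),'mean',Q.mean(0))
  i=abs(Q[:,1])<.04; A=np.c_[Q[i][:,:2],np.ones(i.sum())]; print('  plane z=ax+by+c',np.linalg.lstsq(A,Q[i][:,2],rcond=None)[0])
  for lo in np.arange(-.04,.04,.02):
    k=(Q[:,1]>=lo)&(Q[:,1]<lo+.02); print('   front x @y',round(lo+.01,2),np.round(np.percentile(Q[k][:,0],[0,3]),4),k.sum())
im=cv2.imread(f'pics/{sys.argv[1]}side.png')[80:250,140:340]; cv2.imwrite(f'pics/v_{sys.argv[1]}.png',cv2.resize(im,None,fx=3.5,fy=3.4,interpolation=2))
E
python3 chk.py c1
```

```text
shift cm [-0.71 -0.65  0.39] turn deg [0.1 0.1 0.1] | at [ 0.6306 -0.0098  0.3045] j [ 0.51  0.62 -0.96  1.8   0.88  0.77  0.76] F [-0.55  0.38 -1.53] w 0.0186 t 15.05
edge by FK [ 0.6953 -0.0069  0.3276] want [ 0.7036 -0.0131  0.3263] brush x,y [0.9384 0.0419 0.3429] [-0.0448  0.999   0.0006] want x [0.9388 0.041  0.342 ]
side brush_edge [ 0.6981 -0.0064  0.3262] 0.72 [240. 154.]
side brush_edge [ 0.701  -0.0118  0.3248] 0.34 [239. 153.]
side brush_handle [ 0.6184 -0.0106  0.313 ] 0.76 [270. 160.]
side brush_handle [ 0.6989 -0.0047  0.327 ] 0.45 [239. 154.]
side lens [ 0.7964 -0.0096  0.3628] 0.79 [202. 137.]
side handle 187 [ 0.5802 -0.0046  0.3032] [0.8712 0.0195 0.4906]
side head 280 min [ 0.0071 -0.0383 -0.0195] max [0.0446 0.0537 0.0027] mean [ 0.0228  0.0154 -0.0084]
  plane z=ax+by+c [-0.0441 -0.0069 -0.0081]
   front x @y -0.03 [0.0075 0.0077] 41
   front x @y -0.01 [0.0079 0.0093] 39
   front x @y 0.01 [0.0071 0.0081] 74
   front x @y 0.03 [0.0074 0.008 ] 56
top brush_edge [ 0.6924 -0.0067  0.33  ] 0.84 [331. 136.]
top brush_handle [ 0.621  -0.0135  0.3136] 0.82 [332. 158.]
top brush_handle [ 0.6948 -0.0086  0.3226] 0.34 [331. 136.]
top lens [ 0.7975 -0.0072  0.3622] 0.75 [331. 102.]
top head 247 min [ 0.0061 -0.0348 -0.0195] max [ 0.0367  0.053  -0.0002] mean [ 0.0211  0.008  -0.0086]
  plane z=ax+by+c [-0.0027  0.0118 -0.0086]
   front x @y -0.03 [0.0061 0.0063] 48
   front x @y -0.01 [0.0062 0.0062] 60
   front x @y 0.01 [0.0085 0.0087] 50
   front x @y 0.03 [0.008  0.0082] 54
```

View pics/v_c1.png

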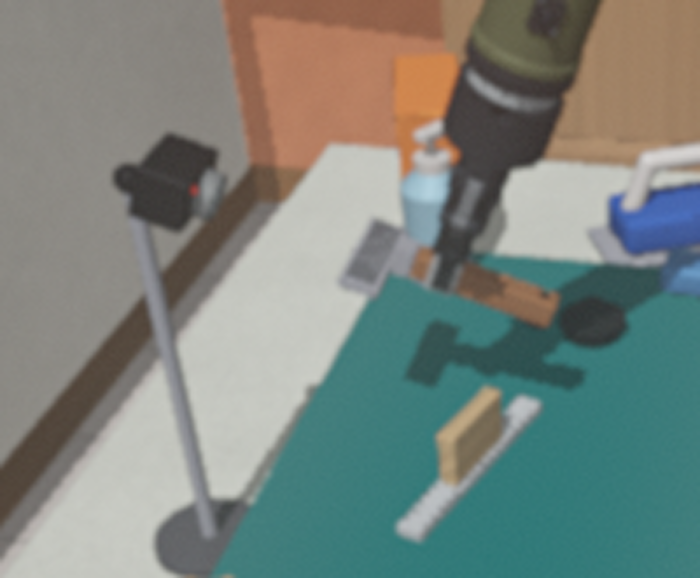

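>>> drive_tool(moves=[[-1, [-0.35, -0.35, 0.2], [0, 0, 0]], [-1, [-0.7, -0.7, 0.4], [0.1, 0.1, 0.1]], [-1, [-0.7, -0.7, 0.4], [0.1, 0.1, 0.1]], [-1, [-0.7, -0.7, 0.4], [0.1, 0.1, 0.1]], [-1, [-0.7, -0.7, 0.4], [0.1, 0.1, 0.1]]])

```text
time_s: 15.95
tcp_pos: [0.639, -0.018, 0.3029]
tool_rot: [0.173, -0.021, 0.985, 0.003]
ft_force: [-0.3, -0.1, -1.9]
grip_width: 0.0187
```

>>> drive_tool(moves=[[-1, [0, 0, 0], [0, 0, 0]], [-1, [0, 0, 0], [0, 0, 0]], [-1, [0, 0, 0], [0, 0, 0]], [-1, [0, 0, 0], [0, 0, 0]], [-1, [0, 0, 0], [0, 0, 0]]])

```text
time_s: 16.45
tcp_pos: [0.6391, -0.0181, 0.3029]
tool_rot: [0.173, -0.021, 0.985, 0.003]
ft_force: [0.1, -0.2, -2.2]
grip_width: 0.0182
```

```bash
python3 chk.py c2; python3 -c "
from h import *
for n in ('side',):
  for t in ['straightedge','peg_cup','pump_bottle','stopper','soap','loose_peg']:
    for r in spot_point(n,t)[:1]: print(t,np.round(r['position'],3),round(r['score'],2))
im=cv2.imread('pics/c2top.png')[80:240,220:420]; im2=cv2.imread('pics/c2side.png')[100:330,150:380]
cv2.imwrite('pics/v10.png',np.hstack([cv2.resize(im,(420,336)),cv2.resize(im2,(380,336))]))"
```

```text
shift cm [ 0.    0.22 -0.04] turn deg [-0.1 -0.  -0.1] | at [ 0.6391 -0.0181  0.3029] j [ 0.52  0.63 -0.95  1.78  0.88  0.78  0.78] F [ 0.12 -0.21 -2.15] w 0.0182 t 16.45
edge by FK [ 0.7039 -0.0154  0.3259] want [ 0.7036 -0.0131  0.3263] brush x,y [0.939  0.0395 0.3417] [-0.0414  0.9991 -0.0017] want x [0.9388 0.041  0.342 ]
side brush_edge [ 0.7054 -0.016   0.3245] 0.88 [238. 152.]
side brush_handle [ 0.6269 -0.0219  0.3125] 0.85 [268. 158.]
side lens [ 0.7973 -0.0099  0.3598] 0.84 [201. 138.]
side handle 187 [ 0.5898 -0.0128  0.2999] [0.9395 0.0328 0.3411]
side head 312 min [-0.0003 -0.0493 -0.02  ] max [0.0449 0.0446 0.006 ] mean [ 0.0186  0.0063 -0.0053]
  plane z=ax+by+c [-0.208   0.037  -0.0021]
   front x @y -0.03 [0.0011 0.0014] 41
   front x @y -0.01 [0.0003 0.0009] 52
   front x @y 0.01 [-0.0003  0.002 ] 101
   front x @y 0.03 [0.     0.0012] 65
top brush_edge [ 0.7016 -0.0188  0.3285] 0.75 [334. 134.]
top brush_handle [ 0.6316 -0.0234  0.3121] 0.55 [335. 155.]
top lens [ 0.7982 -0.0103  0.3618] 0.62 [332. 102.]
top lens [ 0.7061 -0.0151  0.3207] 0.57 [333. 133.]
top head 260 min [-0.001  -0.0451 -0.02  ] max [0.0412 0.0427 0.0058] mean [ 0.0144 -0.0005 -0.005 ]
  plane z=ax+by+c [-0.1503  0.0014 -0.003 ]
   front x @y -0.03 [-0.0003  0.0001] 54
   front x @y -0.01 [-0.0006 -0.0004] 57
   front x @y 0.01 [-0.001  -0.0007] 65
   front x @y 0.03 [-0.0009 -0.0008] 57
straightedge [0.603 0.042 0.169] 0.6
peg_cup [0.694 0.302 0.166] 0.89
pump_bottle [ 0.704 -0.242  0.163] 0.79
stopper [ 0.543 -0.163  0.166] 0.58
soap [ 0.458 -0.259  0.164] 0.92
loose_peg [0.435 0.313 0.165] 0.66
```

View pics/v10.png

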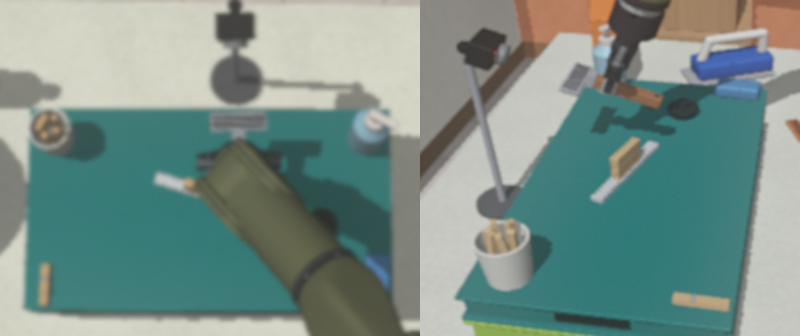

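View v10 shows the brush head at (238,120) in the top view, centred under the lens line, with the bystanders in place and the straightedge still on the shelf. One last sideways trim of about 1.5 mm, then settle.

>>> drive_tool(moves=[[-1, [0, 0.15, 0], [0, 0, 0]], [-1, [0, 0.15, 0], [0, 0, 0]], [-1, [0, 0.15, 0], [0, 0, 0]], [-1, [0, 0.15, 0], [0, 0, 0]], [-1, [0, 0.15, 0], [0, 0, 0]]])

```text
time_s: 17.65
tcp_pos: [0.639, -0.0167, 0.3029]
tool_rot: [0.173, -0.02, 0.985, 0.003]
ft_force: [0.8, 0.6, -2.1]
grip_width: 0.0189
```

>>> drive_tool(moves=[[-1, [0, 0, 0], [0, 0, 0]], [-1, [0, 0, 0], [0, 0, 0]], [-1, [0, 0, 0], [0, 0, 0]], [-1, [0, 0, 0], [0, 0, 0]], [-1, [0, 0, 0], [0, 0, 0]]])

```text
time_s: 18.15
tcp_pos: [0.6391, -0.0166, 0.3029]
tool_rot: [0.174, -0.021, 0.985, 0.003]
ft_force: [0.4, -0.3, -1.2]
grip_width: 0.0189
```

```bash
python3 chk.py c3 | head -12
```

```text
shift cm [ 0.    0.06 -0.05] turn deg [-0.1 -0.  -0.1] | at [ 0.6391 -0.0166  0.3029] j [ 0.52  0.63 -0.95  1.78  0.88  0.78  0.78] F [ 0.37 -0.27 -1.19] w 0.0189 t 18.15
edge by FK [ 0.7039 -0.0138  0.3259] want [ 0.7036 -0.0131  0.3263] brush x,y [0.9389 0.0395 0.3418] [-0.0414  0.9991 -0.0016] want x [0.9388 0.041  0.342 ]
side brush_edge [ 0.7052 -0.0134  0.3252] 0.58 [238. 152.]
side brush_handle [ 0.6308 -0.0186  0.3088] 0.74 [267. 159.]
side lens [ 0.7978 -0.0108  0.3607] 0.96 [201. 138.]
side lens [ 0.7047 -0.0163  0.327 ] 0.7 [238. 151.]
side handle 182 [ 0.5892 -0.011   0.2996] [0.9413 0.0376 0.3354]
side head 312 min [-0.0003 -0.0468 -0.0199] max [0.0448 0.0466 0.0055] mean [ 0.0183  0.0077 -0.005 ]
  plane z=ax+by+c [-0.1622  0.0304 -0.0028]
   front x @y -0.03 [0.0013 0.0015] 41
   front x @y -0.01 [0.0004 0.001 ] 51
   front x @y 0.01 [-0.0003  0.0016] 98
```

```bash
python3 -c "
from rig import ticket; print(ticket.close_job())"
```

```text
the job is handed in; nothing more can be done
None
```

I laid the straightedge along the brush's front steel edge, released it, then picked the brush up by its handle. The arm is holding it in front of the lens, and the job was handed in at about 18 s of the 58 s allowed.

- **Straightedge:** It sits centred with no visible gap. I pushed about 1.5 mm past first touch to seat it, which moved the brush about 2 mm. After the brush was lifted, the straightedge was still lying on the shelf.
- **Brush pose:** From the arm's readings the edge middle is at (0.704, −0.014, 0.326), against a target of (0.704, −0.013, 0.326) for 10 cm from the lens. In the side camera the head lies within about 2 mm of its intended place. The handle direction is (0.941, 0.038, 0.335), against a lens axis of (0.939, 0.041, 0.342). The steel edge is level to about 0.1° by the arm's pose.
- **Bystanders:** The cup, bottle, stopper, soap and loose peg were all found at their starting positions, within the networks' accuracy.

**Disagreements:**
- The lens yaw estimates ranged from 1.2° to 3.5°, and I used 2.5°.
- The two cameras put the middle of the lens camera 2–3 mm apart sideways.
- In the last checks the head-tilt fit was not usable because it also took in the neck behind the head. I relied on the arm's pose and the handle direction instead.

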